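Park the eye-pressure meter in its charging dock

TASK

Push the dock's folding dust cover open until its two panels are folded flat against each other, then lay the eye-pressure meter down in the dock's blue-cornered nest, display up and black nose towards the black corner blocks, so that it lies flat and keeps the brass sensing pin pressed down. Set the meter down gently, do not drop it, and leave the cover folded and the bottle, the mug and the lens case where they are.

Things in the scene. Friction and masses are not known exactly. Their poses are not given: they have to be found in the camera images.
- dock: Fixed charging dock, origin under its centre: white base 198 mm along x, 170 mm along y, bed surface 25 mm above the table. Grey walls stand 95 mm from the centre at +-x (8 mm thick, tops 76 mm over the table) and at the +y side (75 mm high); the -y side is open. z up, +x is the nose end, +y the side of the cover's hinge.
- nest (a point): Centre of the nest on the dock's bed, axes as the dock's. 8 mm high blocks mark it: blue corner blocks (22 x 8 mm) centred at +-45 mm x, +-30 mm y; a blue end block at -x and two black ones at +x, faces 65 mm out. The meter's 116 x 42 mm body lies between with 5 mm to spare each side in y, 7 mm in x, meter x along nest x, nose over between the black blocks. Fingers fit at the middle.
- pin (a joint): Brass sensing pin, 12 mm diameter, standing 8 mm out of the bed 30 mm from the nest's centre towards -x. Value: metres pressed down; 0 = free, 0.008 = flush with the bed, as when the meter lies flat on it (stop at 0.010). It pushes up with 0.3 N when free, 0.8 N when flush: the meter's weight keeps it down.
- cover (a joint): Clear bifold cover: two panels 176 mm wide (dock x), 62 mm long, 4 mm thick. The first hinges on the dock 80 mm above the table, 76 mm from dock centre at +y; the second on the first, its free edge running level as the middle rises like a tent. Value: first panel's angle in rad: 0 = flat over the dock, 1.571 = both upright (142 mm high), flat together. Starts a little raised. Stiff: stays where left; 2 to 5 N moves it.
- bar (a point): Centre of the blue round bar on the cover's free edge, 120 mm long along dock x, 12 mm diameter; 94 mm above the table with the cover flat, 92 mm when folded. Pushed along dock +y it folds the cover, until it stands 87 mm from the nest's centre along +y, against the stop. Free room outside it (-y) and below it down to the bed.
- meter_center (a point): Centre, half-way up, of the white body of the hand-held eye-pressure meter: 116 mm along its x, 42 mm along y, 44 mm high, flat underside 22 mm below this point; a black round nose (32 mm diameter) sticks out a further 27 mm at +x. z up, dark display on top. Mass 0.3 to 0.43 kg. Starts lying flat on the green mat. It can be gripped across its 42 mm width.
- meter_nose (a point): The tip of the meter's black nose, 85 mm along +x from the meter's centre.
- mat: Fixed green mat 220 x 220 mm, 4 mm thick; origin at the centre of its underside. The meter starts on it.
- sanitiser: Clear bottle with green label, 60 mm diameter, 150 mm high, origin at the centre of its underside. Leave alone.
- mug: Blue mug, 76 mm diameter and 85 mm high, handle on its +y side, origin at the centre of its underside. Leave alone.
- lens_case: Brown lens case, 60 x 90 x 26 mm, origin at the centre of its underside. Leave alone.
There are look-alikes about, which are no part of the job. What is shaped like the part that bears meter_center but purple or red is not meant.

How it is judged (in metres and radians):
On the way, in this order (a step that is already met when the one before it is completed fails the run):
1. the cover is folded: its two panels lie flat against each other (value of joint cover above 1.45 rad), for 0.2 s.
2. the meter lies in the nest and presses the pin down (value of joint pin above 0.0065 m and horizontal distance between meter_center and nest below 0.014 m), for 0.2 s.
At the end, for the whole second after the job is handed in: The meter lies released, at rest and flat (within 3.4 degrees, underside on the bed within 2.5 mm) in the nest, its centre within 14 mm of the nest's centre, nose towards the black blocks, with the pin at least 6.5 mm down; the cover is folded to at least 1.45 rad (1.571 = flat against each other) (all of step 2 and value of joint cover above 1.45 rad and z of meter_center in the frame of nest below 0.0245 m and x of meter_nose in the frame of nest above 0.06 m and angle between meter_center's own z axis and vertical below 0.06 rad and linear speed of meter below 0.02 m/s and contact force between the fingers and meter below 0.05 N); the robot touches nothing.
It fails at once if the meter is dropped (falls faster than 0.6 m/s, a fall of about 18 mm, out of the fingers) (contact force between the fingers and meter below 0.05 N and linear speed of meter above 0.6 m/s).
It fails at once if the bottle, the mug or the lens case is moved more than 30 mm or tipped over (distance of any of sanitiser, mug, lens_case from where it was at the start of the episode above 0.03 m or angle between any of sanitiser, mug's own z axis and vertical above 0.5 rad).
It also fails if it takes over 70 s, if anything falls off the work surface, if the arm or the gripper's body presses on something with over 40 N, if the wrist force passes 120 N, or if a joint passes its speed limit or range.

ROBOT

A 6-joint arm with a two-finger parallel gripper is mounted at the origin on the work surface. World frame = base frame: x ahead of the robot, y to its left, z up, the work surface at z = 0. Lengths are in mm, angles in rad, forces in N, time in s.
With the tool pointing down it reaches from about 350 to 775 mm from the base axis. Payload 7.3 kg.
Tool frame: the origin (TCP) lies between the finger pads; the fingertips stand 14 mm ahead of it and the grasp point (between the pads) lies 5 mm behind it; z points along the fingers, y is the line along which they close (so a half turn about z gives the same grasp; the last joint's range is limited). The gripper opens to 92 mm and grips with 3 to 60 N. Pads are 19 mm wide; open, the fingers measure 130 mm over their backs; the gripper's body (75 mm by 190 mm) begins 47 mm behind the grasp point.
Start: joints at [-1.485, 0.342, 1.524, -0, 1.275, -0.146], TCP at [120.629, -510.972, 240.741] pointing down, gripper open.
Joint ranges: [-2.53, 2.53], [-0.77, 2.02], [0.04, 2.7], [-1, 4.14], [0.28, 2.66], [-3.11, 3.11]. Speed limits (rad/s): [2.57, 2.57, 3.14, 3.14, 3.14, 3.14].

INTERFACE

Orientations are given as [roll, pitch, yaw] about the fixed x, y, z axes, in that order (R = Rz(yaw) Ry(pitch) Rx(roll)).
In Python, from plant import get_obs, cams, close_job gives the robot as it stands. The module is installed in compiled form; this text tells all that it offers.
- The arm moves only by the shell command python3 -m creep 'ROWS'. ROWS is JSON, a list of rows, each an object of numbers: "hand": the opening, from 0 (shut) to 1 (fully open); "tx", "ty", "tz": the shift along the tool's x, y, z in m; "spin": the turn about the tool's z in degrees. In form: [{"hand": .., "tx": .., "ty": .., "tz": .., "spin": ..}, ...]. A call has 1 to 5 rows; each row shifts and turns the commanded pose from where the row before left it, along the tool's axes as they then stand; what a row does not reach is not made up. A row lasts 1/8 s, in which the tool goes at most 62.5 mm and 10.7 degrees, less where a joint would pass 70% of its speed; a pose out of reach is approached as far as the arm can. A call is refused whole if a number of a shift passes 0.0625 or a number of a turn 10.7, either way. A call with a gripper value outside its range is refused whole. The fingers move at their own pace and stop on an object; the grip force is fixed at half the most. Time passes only in rows, so rows that do not move let the fingers close. It gives the time, the measured TCP pose, the force, the opening and the grip force at its end, in the units of the state.
- get_obs(): the state, without advancing time (a new reading comes with each control period).
- cams.capture(name): name is "side" or "top" or "wrist"; returns a dict with "color" (420x560x3 uint8, red, green, blue), "K" (3x3 intrinsics, pixels), "R" (3x3) and "t" (3): a world point X has camera coordinates R X + t. Camera axes: x right, y down, z forward; pixel columns grow to the right and rows downward; lengths in mm; the calibration is good to about 2 mm. A picture is of the moment at which its call begins. There is no depth.
- close_job(): hands the job in; it is judged then, once.
The state is a dict: "time": time; "joint_positions": joint angles; "dq": joint speeds; "tau": joint torques, N m; "tool_pos": TCP position; "tcp_rot": TCP orientation; "contact_force": force on the tool from outside, world axes, zero at the start; "moment": the same for the moment, N m; "grip_width": finger opening in mm; "finger_force": force on a finger pad.
Only numpy, scipy, OpenCV 4.12 (cv2) and the standard library are available. Lean on these libraries where they do the work, as an engineer would, in place of code of your own. Each camera call takes 0.05 s, during which the arm holds its last target. There are 200 camera calls.

## Working session

There is one attempt and no reset: what is moved stays moved. The work goes in short steps, Python scripts to look and compute and a shell command to move; the robot and the scene stay as the last step left them, time stands still between calls to the robot, and variables do not carry over. Pictures are saved under pics/ and viewed, at most 13 in all, crops included, and the job is handed in when it is done.

```bash
mkdir -p pics
cat > h.py <<'E'
import numpy as np, cv2
from plant import get_obs, cams
def cap(n,f=None):
    c=cams.capture(n)
    if f: cv2.imwrite('pics/'+f,c['color'][:,:,::-1])
    return c
def ray(c,u,v,z):
    K,R,t=[np.array(c[k],float) for k in 'KRt']
    o=-R.T@t.ravel(); d=R.T@np.linalg.inv(K)@[u,v,1]
    return o+d*(z-o[2])/d[2]
def proj(c,X):
    K,R,t=[np.array(c[k],float) for k in 'KRt']
    p=K@(R@np.array(X,float)+t.ravel()); return p[:2]/p[2]
E
python3 - <<'E'
from h import *
print({k:np.round(v,3).tolist() for k,v in get_obs().items()})
for n in('top','side'):
    c=cap(n,n+'0.png'); np.savez(n+'0.npz',**c); print(n,np.round(-np.array(c['R']).T@np.ravel(c['t'])))
E
```

```text
{'time': 0.0, 'joint_positions': [-1.485, 0.343, 1.525, -0.0, 1.275, -0.146], 'dq': [0.001, -0.001, -0.001, -0.001, -0.001, 0.001], 'tau': [0.0, -43.125, -24.422, 0.072, 0.056, -0.0], 'tool_pos': [120.58, -510.567, 240.05], 'tcp_rot': [-3.14, -0.0, 0.232], 'contact_force': [-0.291, -0.011, -0.25], 'moment': [0.015, -0.007, -0.017], 'finger_force': 0.0, 'grip_width': 91.901}
top [ 431.   71. 1073.]
side [292. 764. 979.]
```

View pics/top0.png

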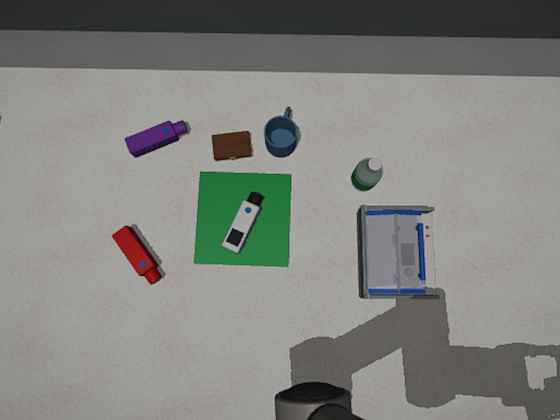

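View pics/side0.png

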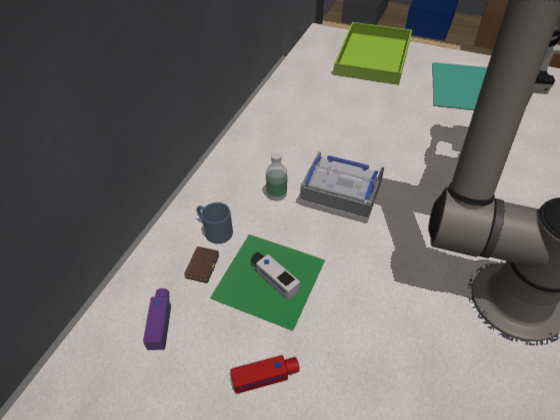

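The top view shows three candidates: a white meter at (243,222) on the green mat, a purple one at (157,138) and a red one at (137,255). The white one fits the description: white body, black nose at (257,198), lying on the mat. The dock is at (400,252), with the blue bar at (421,252) on its world −y side.

Run:
```python
from h import *
c=dict(np.load('top0.npz')); s=dict(np.load('side0.npz'))
im=c['color']; hsv=cv2.cvtColor(im,cv2.COLOR_RGB2HSV)
def show(n,m,z):
    cs,_=cv2.findContours(m.astype(np.uint8),cv2.RETR_EXTERNAL,cv2.CHAIN_APPROX_NONE)
    k=max(cs,key=cv2.contourArea); b=cv2.boxPoints(cv2.minAreaRect(k))
    P=np.array([ray(c,*p,z)[:2] for p in b]); C=P.mean(0)
    e=P[1]-P[0];f=P[2]-P[1]
    print(n,np.round(cv2.boxPoints(cv2.minAreaRect(k))).tolist(),'C',np.round(C,1),'L',[round(float(np.linalg.norm(x)),1) for x in(e,f)],'ang',[round(float(np.degrees(np.arctan2(x[1],x[0]))),1) for x in(e,f)])
g=(hsv[...,0]>50)&(hsv[...,0]<75)&(hsv[...,1]>150); g[:, 300:]=0
show('mat',g,4)
roi=np.zeros(g.shape,bool); roi[175:263,200:287]=1
show('meter+nose',roi&~g,48)
w=roi&(hsv[...,1]<60)&(hsv[...,2]>120); show('white',w,48)
bl=(hsv[...,0]>95)&(hsv[...,0]<125)&(hsv[...,1]>120)&(hsv[...,2]>60)
r2=np.zeros(g.shape,bool); r2[215:285,410:435]=1
show('bar',bl&r2,96)
r3=np.zeros(g.shape,bool); r3[200:303,350:450]=1
for z,(u,v) in [(76,(359,206)),(76,(435,206)),(76,(359,298)),(76,(440,298))]: print(u,v,np.round(ray(c,u,v,z),1))
A=cv2.resize(im[165:305,190:450],None,fx=3,fy=3,interpolation=cv2.INTER_CUBIC)
B=cv2.resize(s['color'][140:225,250:400],None,fx=2,fy=2); 
cv2.imwrite('pics/crop.png',A[:,:,::-1])
```

```text
mat [[194.0, 263.0], [197.0, 171.0], [290.0, 174.0], [288.0, 266.0]] C [579.1 175.9] L [217.3, 224.3] ang [1.4, -90.6]
meter+nose [[220.0, 245.0], [248.0, 188.0], [267.0, 198.0], [239.0, 255.0]] C [565.3 168.1] L [142.6, 49.3] ang [-23.5, -114.8]
white [[221.0, 245.0], [243.0, 200.0], [259.0, 207.0], [237.0, 253.0]] C [554.4 175.7] L [113.5, 40.6] ang [-23.3, -114.6]
bar [[416.0, 223.0], [422.0, 223.0], [425.0, 279.0], [418.0, 279.0]] C [ 505.  -212.2] L [13.8, 118.3] ang [-86.1, -179.0]
359 206 [601.3 -86.8  76. ]
435 206 [ 605.1 -252.8   76. ]
359 298 [403.2 -86.1  76. ]
440 298 [ 407.7 -257.2   76. ]
```

View pics/crop.png

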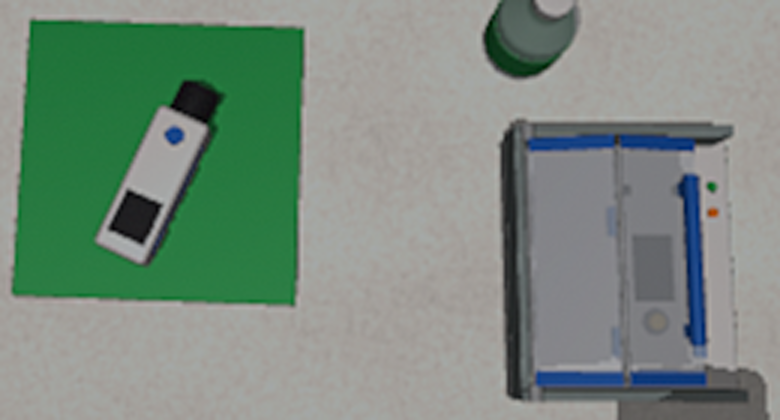

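The crop confirms it: white body, black nose (crop 197,100), display and blue button on top, on the green mat. The dock's bar is at crop (693,262) and its pin shows at about (656,320). Next I move beside the bar with the fingers shut.

```bash
python3 -m creep '[{"hand":0,"spin":6.65},{"hand":0,"spin":6.65},{"hand":0,"tx":0.048,"ty":-0.03},{"hand":0,"tx":0.048,"ty":-0.03},{"hand":0,"tx":0.048,"ty":-0.03}]'
python3 -m creep '[{"hand":0,"tx":0.048,"ty":-0.03},{"hand":0,"tx":0.048,"ty":-0.03},{"hand":0,"tx":0.048,"ty":-0.03},{"hand":0,"tx":0.048,"ty":-0.03},{"hand":0,"tx":0.048,"ty":-0.03}]'
python3 -m creep '[{"hand":0},{"hand":0}]'
python3 - <<'E'
from h import *
w=cap('wrist','w1.png');np.savez('w1.npz',**w)
c=dict(np.load('top0.npz'));s=dict(np.load('side0.npz'))
print(ray(c,408.7,271.7,33),ray(c,372,165,150),ray(c,367,185,0))
# bar from the side view: blue pixels, ends
hsv=cv2.cvtColor(s['color'],cv2.COLOR_RGB2HSV)
bl=((hsv[...,0]>95)&(hsv[...,0]<125)&(hsv[...,1]>120)&(hsv[...,2]>60)).astype(np.uint8)
n,l,st,ce=cv2.connectedComponentsWithStats(bl[140:225,290:400])
for i in range(1,n):
    if st[i,4]>20: q=ce[i]+[290,140]; print(st[i],q,ray(s,*q,96))
E
```

```text
[ 462.4938478  -203.69885916   33.        ] [ 674.94811352 -102.136699    150.        ] [ 665.37877407 -117.99866786    0.        ]
[ 38  16  41  14 114] [349.02631579 162.0877193 ] [ 498.75783801 -217.10088008   96.        ]
[16 26  9 18 57] [309.9122807  174.31578947] [ 583.4598229 -128.0256849   96.       ]
[82 31  6  8 23] [374.39130435 174.65217391] [ 419.08479965 -194.13402505   96.        ]
[75 41  9 18 68] [369.25       189.38235294] [ 416.66919371 -133.42768775   96.        ]invalid input at $[0]: expected keys hand, tx, ty, tz, spin
invalid input at $[0]: expected keys hand, tx, ty, tz, spin
invalid input at $[0]: expected keys hand, tx, ty, tz, spin
```

View pics/w1.png

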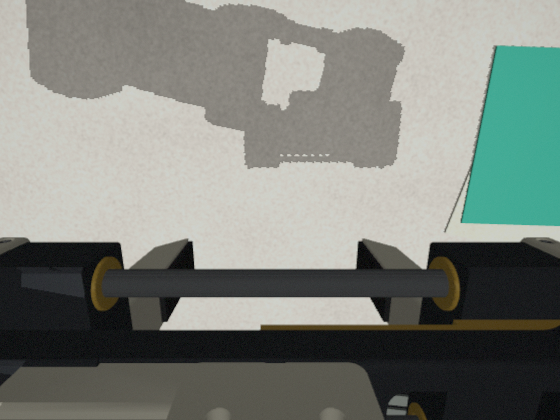

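All five keys must be given in every row. The wrist view shows only the floor, the arm's shadow and the fingers.

```bash
python3 -m creep '[{"hand":0,"tx":0,"ty":0,"tz":0,"spin":6.65},{"hand":0,"tx":0,"ty":0,"tz":0,"spin":6.65},{"hand":0,"tx":0.048,"ty":-0.03,"tz":0,"spin":0},{"hand":0,"tx":0.048,"ty":-0.03,"tz":0,"spin":0},{"hand":0,"tx":0.048,"ty":-0.03,"tz":0,"spin":0}]'
python3 -m creep '[{"hand":0,"tx":0.048,"ty":-0.03,"tz":0,"spin":0},{"hand":0,"tx":0.048,"ty":-0.03,"tz":0,"spin":0},{"hand":0,"tx":0.048,"ty":-0.03,"tz":0,"spin":0},{"hand":0,"tx":0.048,"ty":-0.03,"tz":0,"spin":0},{"hand":0,"tx":0.048,"ty":-0.03,"tz":0,"spin":0}]'
python3 -m creep '[{"hand":0,"tx":0,"ty":0,"tz":0,"spin":0},{"hand":0,"tx":0,"ty":0,"tz":0,"spin":0}]'
```

```text
time: 0.78
tool_pos: [265.8, -420.0, 240.5]
tcp_rot: [-3.141, 0.0, -0.001]
contact_force: [0.1, -0.6, 0.7]
grip_width: 46.4
finger_force: 0.0
time: 1.4
tool_pos: [506.1, -269.9, 240.5]
tcp_rot: [3.142, 0.0, -0.0]
contact_force: [-1.0, -0.9, 1.2]
grip_width: 0.7
finger_force: 0.0
time: 1.65
tool_pos: [504.3, -271.0, 240.2]
tcp_rot: [-3.141, 0.001, 0.0]
contact_force: [-0.0, 0.8, 1.0]
grip_width: 0.2
finger_force: 0.0
```

```bash
python3 -m creep '[{"hand":0,"tx":0,"ty":0,"tz":0.05,"spin":0},{"hand":0,"tx":0,"ty":0,"tz":0.05,"spin":0},{"hand":0,"tx":0,"ty":0,"tz":0.037,"spin":0},{"hand":0,"tx":0,"ty":-0.01,"tz":0,"spin":0},{"hand":0,"tx":0,"ty":-0.01,"tz":0,"spin":0}]'
python3 -m creep '[{"hand":0,"tx":0,"ty":-0.01,"tz":0,"spin":0},{"hand":0,"tx":0,"ty":-0.01,"tz":0,"spin":0},{"hand":0,"tx":0,"ty":-0.01,"tz":0,"spin":0},{"hand":0,"tx":0,"ty":-0.01,"tz":0,"spin":0},{"hand":0,"tx":0,"ty":0,"tz":0,"spin":0}]'
python3 - <<'E'
from h import *
cap('side','s2.png'); a=cv2.imread('pics/s2.png')[120:240,240:420]; cv2.imwrite('pics/s2c.png',cv2.resize(a,None,fx=4,fy=4))
E
```

```text
time: 2.28
tool_pos: [504.9, -251.5, 105.3]
tcp_rot: [3.14, -0.002, -0.002]
contact_force: [-0.2, 0.6, 0.2]
grip_width: 0.4
finger_force: 0.0
time: 2.9
tool_pos: [505.0, -210.1, 104.1]
tcp_rot: [-3.141, -0.001, 0.001]
contact_force: [-0.3, -0.6, 0.4]
grip_width: 0.4
finger_force: 0.0
```

View pics/s2c.png

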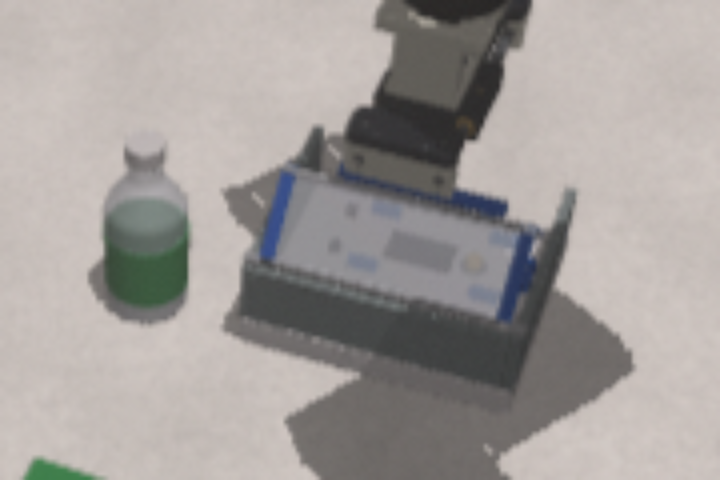

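The cover has begun to tent and the fingers sit behind the bar (crop 420,190). I keep pushing and watch the force.

```bash
for i in 1; do python3 -m creep '[{"hand":0,"tx":0,"ty":-0.01,"tz":0,"spin":0},{"hand":0,"tx":0,"ty":-0.01,"tz":0,"spin":0},{"hand":0,"tx":0,"ty":-0.01,"tz":0,"spin":0}]'; done
python3 -m creep '[{"hand":0,"tx":0,"ty":-0.01,"tz":0,"spin":0},{"hand":0,"tx":0,"ty":-0.01,"tz":0,"spin":0}]'
python3 - <<'E'
from h import *
c=cap('side','s3.png'); a=cv2.imread('pics/s3.png')[100:240,240:420]; cv2.imwrite('pics/s3c.png',cv2.resize(a,None,fx=4,fy=4))
E
```

```text
time: 3.32
tool_pos: [504.7, -180.3, 103.6]
tcp_rot: [-3.141, 0.0, -0.0]
contact_force: [-0.0, -1.2, 0.3]
grip_width: 0.5
finger_force: 0.5
time: 3.58
tool_pos: [504.7, -160.3, 103.7]
tcp_rot: [-3.142, 0.0, -0.0]
contact_force: [0.1, -0.3, 1.0]
grip_width: 0.3
finger_force: 0.4
```

View pics/s3c.png

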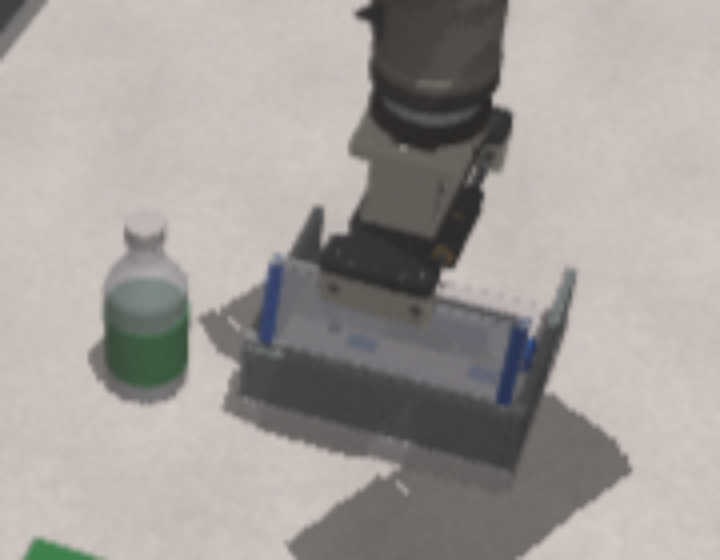

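The first panel is steeper and the cover is folding. I go on more slowly towards the stop.

```bash
python3 -m creep '[{"hand":0,"tx":0,"ty":-0.005,"tz":0,"spin":0},{"hand":0,"tx":0,"ty":-0.005,"tz":0,"spin":0}]'
python3 -m creep '[{"hand":0,"tx":0,"ty":-0.004,"tz":0,"spin":0}]';python3 -m creep '[{"hand":0,"tx":0,"ty":-0.004,"tz":0,"spin":0}]'
python3 - <<'E'
from h import *
c=cap('top','t4.png'); a=cv2.imread('pics/t4.png')[190:310,340:460]; cv2.imwrite('pics/t4c.png',cv2.resize(a,None,fx=4,fy=4))
E
```

```text
time: 3.88
tool_pos: [504.8, -150.9, 103.7]
tcp_rot: [3.141, -0.0, -0.0]
contact_force: [0.2, -0.8, 0.1]
grip_width: 0.2
finger_force: 0.3
time: 4.0
tool_pos: [504.7, -146.9, 103.7]
tcp_rot: [3.142, 0.0, -0.0]
contact_force: [-0.0, -0.8, -0.7]
grip_width: 0.5
finger_force: 0.3
time: 4.12
tool_pos: [504.7, -142.9, 103.7]
tcp_rot: [3.141, 0.0, -0.0]
contact_force: [0.0, -0.5, -0.1]
grip_width: 0.5
finger_force: 0.3
```

View pics/t4c.png

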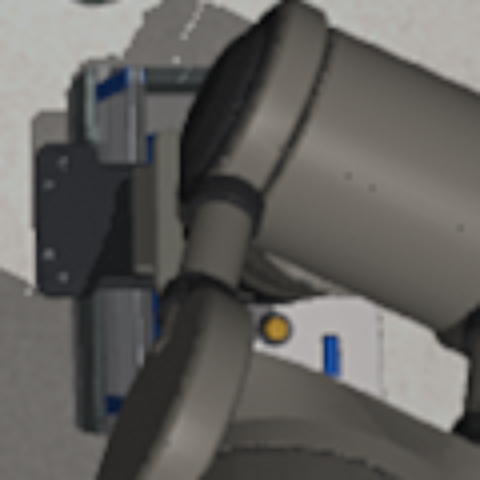

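The bar is visible on both sides of the fingers (crop x≈153) and close to the stop. The brass pin is at crop (276,328).

```bash
for i in 1; do python3 -m creep '[{"hand":0,"tx":0,"ty":-0.003,"tz":0,"spin":0}]';python3 -m creep '[{"hand":0,"tx":0,"ty":-0.003,"tz":0,"spin":0}]';python3 -m creep '[{"hand":0,"tx":0,"ty":-0.003,"tz":0,"spin":0}]'; done | grep -E 'tool_pos|contact'
python3 - <<'E'
from h import *
c=cap('top'); np.savez('t5.npz',**c)
hsv=cv2.cvtColor(c['color'],cv2.COLOR_RGB2HSV)
bl=((hsv[...,0]>95)&(hsv[...,0]<125)&(hsv[...,1]>120)&(hsv[...,2]>60)).astype(np.uint8)
n,l,st,ce=cv2.connectedComponentsWithStats(bl[190:310,340:460])
for i in range(1,n):
    if st[i,4]>5: q=ce[i]+[340,190]; print(st[i],q,ray(c,*q,92),ray(c,*q,33))
E
```

```text
tool_pos: [504.8, -140.1, 103.7]
contact_force: [-0.6, -0.9, 0.5]
tool_pos: [504.7, -137.0, 103.7]
contact_force: [0.1, -0.9, 0.1]
tool_pos: [504.7, -134.0, 103.7]
contact_force: [-0.4, -0.1, 0.2]
[25 19  5  6 11] [367.18181818 211.27272727] [ 587.41682116 -101.81491912   92.        ] [ 596.84092765 -112.20499591   33.        ]
[81 84  4 10 35] [422.37142857 278.71428571] [ 446.82591172 -216.38146449   92.        ] [ 447.7923915  -233.66360192   33.        ]
```

```bash
for i in 1; do python3 -m creep '[{"hand":0,"tx":0,"ty":-0.002,"tz":0,"spin":0}]';python3 -m creep '[{"hand":0,"tx":0,"ty":-0.002,"tz":0,"spin":0}]';python3 -m creep '[{"hand":0,"tx":0,"ty":-0.002,"tz":0,"spin":0}]'; done | grep -E 'tool_pos|contact'
```

```text
tool_pos: [504.8, -132.0, 103.7]
contact_force: [0.4, -1.0, 0.6]
tool_pos: [504.8, -130.4, 103.8]
contact_force: [-0.6, -6.2, 1.2]
tool_pos: [505.2, -129.7, 104.2]
contact_force: [-1.5, -11.0, 3.1]
```

The force rose at the stop, 11 N. I give one more nudge, back off and rise, then check.

```bash
python3 -m creep '[{"hand":0,"tx":0,"ty":-0.001,"tz":0,"spin":0},{"hand":0,"tx":0,"ty":0,"tz":0,"spin":0},{"hand":0,"tx":0,"ty":0.02,"tz":0,"spin":0},{"hand":0,"tx":0,"ty":0.04,"tz":0,"spin":0},{"hand":0,"tx":0,"ty":0.06,"tz":0,"spin":0}]'
python3 -m creep '[{"hand":0,"tx":0,"ty":0,"tz":-0.06,"spin":0},{"hand":0.8,"tx":0,"ty":0,"tz":-0.06,"spin":0},{"hand":0.8,"tx":-0.06,"ty":0,"tz":-0.02,"spin":0},{"hand":0.8,"tx":-0.06,"ty":0,"tz":0,"spin":0},{"hand":0.8,"tx":0,"ty":0,"tz":0,"spin":0}]'
python3 - <<'E'
from h import *
c=cap('top','t6.png'); s=cap('side','s6.png'); np.savez('t6.npz',**c); np.savez('s6.npz',**s)
a=cv2.resize(cv2.imread('pics/t6.png')[180:320,340:470],None,fx=3,fy=3); b=cv2.resize(cv2.imread('pics/s6.png')[120:260,270:400],None,fx=3,fy=3)
cv2.imwrite('pics/c6.png',np.hstack([a,b]))
E
```

```text
time: 5.6
tool_pos: [504.7, -247.7, 103.6]
tcp_rot: [-3.141, 0.0, 0.002]
contact_force: [1.2, -1.1, 0.2]
grip_width: 0.1
finger_force: 0.0
time: 6.22
tool_pos: [382.0, -246.6, 243.5]
tcp_rot: [-3.14, 0.002, -0.003]
contact_force: [0.6, -0.2, 0.2]
grip_width: 35.5
finger_force: 0.0
```

View pics/c6.png

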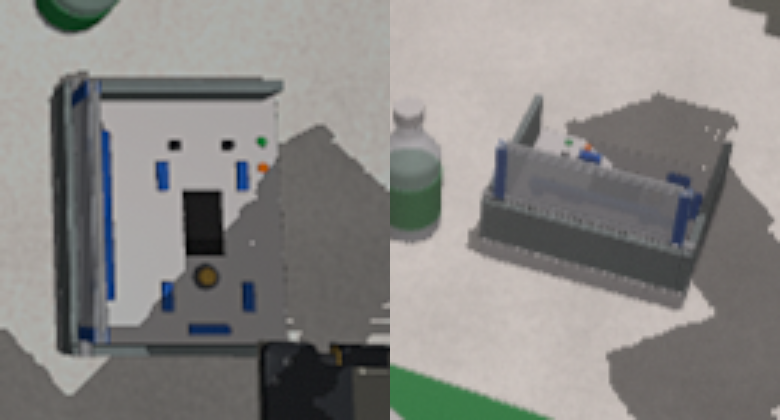

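Left half of the picture (top): the cover is folded, the bar is at crop x≈107, and the nest is open with blue blocks at (162,175), (242,175), (167,296) and (248,296), the pin at (206,276) and the black blocks at (174,145) and (227,145). Right half (side): both panels stand upright together. Next I measure the nest and go over the meter.

```bash
python3 - <<'E'
from h import *
c=dict(np.load('t6.npz')); hsv=cv2.cvtColor(c['color'],cv2.COLOR_RGB2HSV)
bl=((hsv[...,0]>95)&(hsv[...,0]<125)&(hsv[...,1]>120)&(hsv[...,2]>40)).astype(np.uint8)
n,l,st,ce=cv2.connectedComponentsWithStats(bl[180:320,340:470])
for i in range(1,n):
    if st[i,4]>5: q=ce[i]+[340,180]; print(st[i],np.round(q,1),'z33',np.round(ray(c,*q,33)[:2],1),'z95',np.round(ray(c,*q,95)[:2],1))
E
python3 -m creep '[{"hand":0.8,"tx":0.0215,"ty":-0.0528,"tz":0,"spin":0},{"hand":0.8,"tx":0.0215,"ty":-0.0528,"tz":0,"spin":0},{"hand":0.8,"tx":0.0215,"ty":-0.0528,"tz":0,"spin":0},{"hand":0.8,"tx":0.0215,"ty":-0.0528,"tz":0,"spin":0},{"hand":0.8,"tx":0.0215,"ty":-0.0528,"tz":0,"spin":0}]'
python3 -m creep '[{"hand":0.8,"tx":0.0215,"ty":-0.0528,"tz":0,"spin":0},{"hand":0.8,"tx":0.0215,"ty":-0.0528,"tz":0,"spin":0},{"hand":0.8,"tx":0.0215,"ty":-0.0528,"tz":0,"spin":0},{"hand":0.8,"tx":0,"ty":0,"tz":0,"spin":7.85},{"hand":0.8,"tx":0,"ty":0,"tz":0,"spin":7.85}]'
python3 -m creep '[{"hand":0.8,"tx":0,"ty":0,"tz":0,"spin":7.85},{"hand":0.8,"tx":0,"ty":0,"tz":0,"spin":0}]'
python3 - <<'E'
from h import *
w=cap('wrist','w7.png'); np.savez('w7.npz',**w)
E
```

```text
[24 27  5  8 24] [366.2 210.8] z33 [ 598. -110.] z95 [588.  -99.2]
[ 34  44   4  56 136] [375.5 251.6] z33 [ 505.5 -130.3] z95 [ 501.  -118.3]
[52 54  4  9 32] [393.7 237.7] z33 [ 537.8 -171.5] z95 [ 531.4 -157.1]
[79 54  4  9 31] [420.3 238.3] z33 [ 537.8 -231.3] z95 [ 531.4 -213.3]
[54 94  4 10 35] [395.4 278.4] z33 [ 446.9 -173.8] z95 [ 445.9 -159.2]
[81 94  4 10 35] [422.4 278.7] z33 [ 447.8 -233.7] z95 [ 446.8 -215.5]
[ 26 109   5   5  21] [368.1 290.6] z33 [ 418.6 -113.1] z95 [ 419.4 -102.1]
[ 63 108  14   3  33] [409.1 289.3] z33 [ 423.9 -203.7] z95 [ 424.3 -187.3]
time: 6.95
tool_pos: [494.8, 19.2, 243.2]
tcp_rot: [-3.141, -0.001, 0.001]
contact_force: [0.7, -0.4, 0.3]
grip_width: 73.3
finger_force: 0.0
time: 7.58
tool_pos: [558.5, 177.2, 242.3]
tcp_rot: [3.141, 0.001, -0.276]
contact_force: [0.9, -0.4, 0.3]
grip_width: 73.5
finger_force: 0.0
time: 7.82
tool_pos: [558.3, 176.0, 242.7]
tcp_rot: [3.142, 0.001, -0.409]
contact_force: [-0.0, -0.6, -0.1]
grip_width: 73.3
finger_force: 0.0
```

View pics/w7.png

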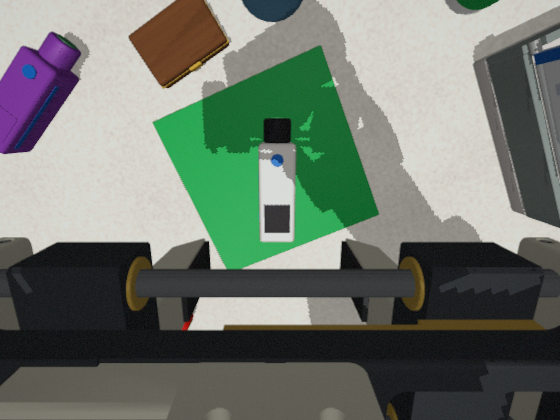

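The wrist view shows the white meter upright in the picture, body about (260–295, 144–241), nose up at (277,130), so the tool is aligned with it. I measure it here.

Run:
```python
from h import *
c=dict(np.load('w7.npz')); hsv=cv2.cvtColor(c['color'],cv2.COLOR_RGB2HSV)
m=np.zeros(hsv.shape[:2],np.uint8); r=np.s_[112:250,240:315]
g=(hsv[...,0]>45)&(hsv[...,0]<80)&(hsv[...,1]>100)
w=(hsv[...,1]<70)&(hsv[...,2]>70); m[r]=w[r]
m=cv2.morphologyEx(m,cv2.MORPH_OPEN,np.ones((3,3)))
k=max(cv2.findContours(m,0,1)[0],key=cv2.contourArea); b=cv2.boxPoints(cv2.minAreaRect(k)); print(b.tolist())
P=np.array([ray(c,*p,48)[:2] for p in b]); print(P.round(1).tolist(),P.mean(0).round(1))
for e in (P[1]-P[0],P[2]-P[1]): print(np.linalg.norm(e).round(1),np.degrees(np.arctan2(e[1],e[0])).round(1))
o=get_obs(); th=o['tcp_rot'][2]; d=P.mean(0)-o['tool_pos'][:2]; C,S=np.cos(th),np.sin(th)
print('tool tx,ty',C*d[0]+S*d[1],S*d[0]-C*d[1])
```

```text
[[259.0, 142.0], [295.0, 142.0], [295.0, 241.0], [259.0, 241.0]]
[[616.3, 169.7], [600.6, 133.6], [494.0, 177.6], [511.1, 217.0]] [555.5 174.5]
39.4 -113.4
115.4 157.6
tool tx,ty -1.8844772468895241 2.3257320937082686
```

```bash
python3 -m creep '[{"hand":0.8,"tx":-0.002,"ty":0.002,"tz":0.05,"spin":0},{"hand":0.8,"tx":0,"ty":0,"tz":0.05,"spin":-0.5},{"hand":0.8,"tx":0,"ty":0,"tz":0.05,"spin":0},{"hand":0.8,"tx":0,"ty":0,"tz":0.03,"spin":0},{"hand":0.8,"tx":0,"ty":0,"tz":0.0215,"spin":0}]'
python3 -m creep '[{"hand":0.8,"tx":0,"ty":0,"tz":0,"spin":0},{"hand":0,"tx":0,"ty":0,"tz":0,"spin":0},{"hand":0,"tx":0,"ty":0,"tz":0,"spin":0},{"hand":0,"tx":0,"ty":0,"tz":0,"spin":0},{"hand":0,"tx":0,"ty":0,"tz":0,"spin":0}]'
```

```text
time: 8.5
tool_pos: [554.7, 174.4, 40.0]
tcp_rot: [3.141, 0.002, -0.4]
contact_force: [0.0, 0.7, 1.1]
grip_width: 73.0
finger_force: 0.0
time: 9.12
tool_pos: [555.3, 174.4, 42.7]
tcp_rot: [-3.141, -0.001, -0.403]
contact_force: [-0.8, 0.6, 3.0]
grip_width: 41.9
finger_force: 30.0
```

Gripped at 41.9 mm with 30 N. Lift, turn level with the nest and carry.

```bash
python3 -m creep '[{"hand":0,"tx":0,"ty":0,"tz":-0.01,"spin":0},{"hand":0,"tx":0,"ty":0,"tz":-0.03,"spin":0},{"hand":0,"tx":0,"ty":0,"tz":-0.05,"spin":0},{"hand":0,"tx":0,"ty":0,"tz":-0.05,"spin":0},{"hand":0,"tx":0,"ty":0,"tz":-0.05,"spin":0}]'
python3 -m creep '[{"hand":0,"tx":0,"ty":0,"tz":-0.01,"spin":-8.2},{"hand":0,"tx":0,"ty":0,"tz":0,"spin":-8.2},{"hand":0,"tx":0,"ty":0,"tz":0,"spin":-8.2},{"hand":0,"tx":0,"ty":0,"tz":0,"spin":0}]'
```

```text
time: 9.75
tool_pos: [554.3, 174.1, 233.5]
tcp_rot: [3.141, 0.001, -0.403]
contact_force: [0.5, 0.4, -4.1]
grip_width: 41.5
finger_force: 30.0
time: 10.25
tool_pos: [554.4, 174.1, 241.8]
tcp_rot: [3.141, 0.001, 0.025]
contact_force: [0.4, -0.0, -3.7]
grip_width: 41.8
finger_force: 30.0
```

```bash
python3 -m creep '[{"hand":0,"tx":-0.0072,"ty":0.025,"tz":0,"spin":0},{"hand":0,"tx":-0.0072,"ty":0.0375,"tz":0,"spin":0},{"hand":0,"tx":-0.0072,"ty":0.0375,"tz":0,"spin":0},{"hand":0,"tx":-0.0072,"ty":0.0375,"tz":0,"spin":0},{"hand":0,"tx":-0.0072,"ty":0.0375,"tz":0,"spin":0}]'
python3 -m creep '[{"hand":0,"tx":-0.0072,"ty":0.0375,"tz":0,"spin":0},{"hand":0,"tx":-0.0072,"ty":0.0375,"tz":0,"spin":0},{"hand":0,"tx":-0.0072,"ty":0.0375,"tz":0,"spin":0},{"hand":0,"tx":-0.0072,"ty":0.0375,"tz":0,"spin":0},{"hand":0,"tx":-0.0072,"ty":0.0375,"tz":0,"spin":0}]'
python3 -m creep '[{"hand":0,"tx":0,"ty":0.0125,"tz":0,"spin":0},{"hand":0,"tx":0,"ty":0,"tz":0,"spin":0},{"hand":0,"tx":0,"ty":0,"tz":0,"spin":0}]'
python3 - <<'E'
from h import *
w=cap('wrist'); c=w['color']; np.savez('w8.npz',**w)
s=cap('side'); np.savez('s8.npz',**s)
a=cv2.resize(s['color'][60:270,240:420],(514,600)); b=cv2.resize(c,(280,210)); o=np.zeros((600,794,3),np.uint8); o[:,:514]=a; o[:210,514:]=b
cv2.imwrite('pics/c8.png',o[:,:,::-1])
hsv=cv2.cvtColor(c,cv2.COLOR_RGB2HSV)
bl=((hsv[...,0]>95)&(hsv[...,0]<125)&(hsv[...,1]>120)&(hsv[...,2]>40)).astype(np.uint8)
n,l,st,ce=cv2.connectedComponentsWithStats(bl)
for i in range(1,n):
    if st[i,4]>25: print(st[i],ce[i].round(1),'z33',ray(w,*ce[i],33)[:2].round(1),'z95',ray(w,*ce[i],95)[:2].round(1))
E
```

```text
time: 10.88
tool_pos: [523.0, -2.8, 242.0]
tcp_rot: [3.142, 0.0, 0.023]
contact_force: [0.3, 0.4, -4.7]
grip_width: 42.0
finger_force: 30.0
time: 11.5
tool_pos: [492.1, -191.1, 242.0]
tcp_rot: [-3.141, 0.0, 0.023]
contact_force: [1.5, -0.6, -3.6]
grip_width: 41.8
finger_force: 30.0
time: 11.88
tool_pos: [493.0, -201.4, 241.9]
tcp_rot: [-3.141, 0.0, 0.027]
contact_force: [0.3, 0.2, -4.9]
grip_width: 41.4
finger_force: 30.0
[151  91  26  18 298] [163.   99.9] z33 [589.9 -75.8] z95 [585.3 -97.6]
[ 173  128   25  115 1482] [187.3 183.9] z33 [496.9 -98.1] z95 [ 508.6 -116. ]
[261 185  29  29 655] [275.2 198.8] z33 [ 481.7 -202.4] z95 [ 496.1 -202. ]
```

View pics/c8.png

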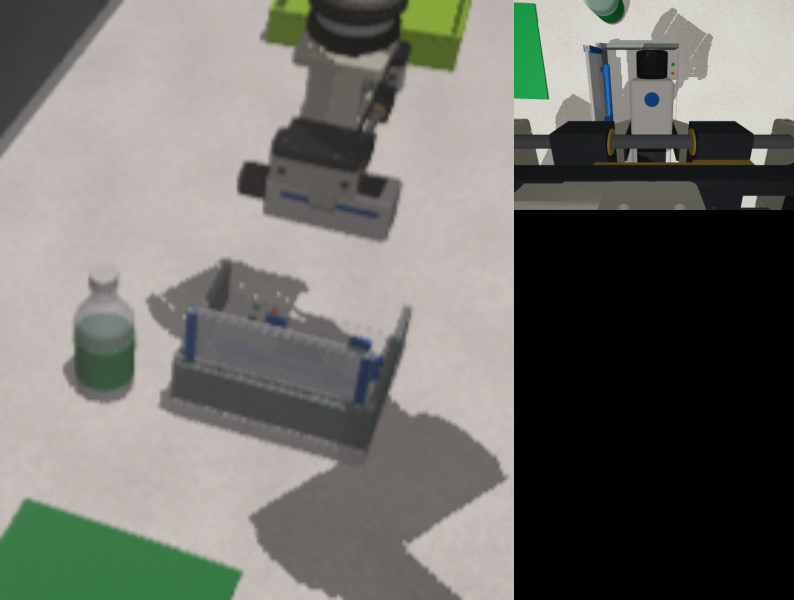

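The meter hangs level with its nose towards the black-block end, and the cover stays folded. The bar at y −116 confirms nest y of about −203. Lower it.

```bash
python3 -m creep '[{"hand":0,"tx":0,"ty":0.0015,"tz":0.04,"spin":0},{"hand":0,"tx":0,"ty":0,"tz":0.04,"spin":0},{"hand":0,"tx":0,"ty":0,"tz":0.04,"spin":0},{"hand":0,"tx":0,"ty":0,"tz":0.025,"spin":0},{"hand":0,"tx":0,"ty":0,"tz":0.01,"spin":0}]'
python3 -m creep '[{"hand":0,"tx":0,"ty":0,"tz":0.005,"spin":0},{"hand":0,"tx":0,"ty":0,"tz":0.005,"spin":0}]'
python3 -m creep '[{"hand":0,"tx":0,"ty":0,"tz":0.004,"spin":0},{"hand":0,"tx":0,"ty":0,"tz":0.003,"spin":0}]'
```

```text
time: 12.6
tool_pos: [492.6, -202.9, 85.7]
tcp_rot: [-3.14, 0.002, 0.028]
contact_force: [0.0, 0.2, -4.0]
grip_width: 41.8
finger_force: 30.0
time: 12.85
tool_pos: [493.8, -204.3, 77.8]
tcp_rot: [3.14, -0.002, 0.027]
contact_force: [0.2, 0.5, -4.6]
grip_width: 41.9
finger_force: 30.0
time: 13.1
tool_pos: [493.2, -204.2, 70.2]
tcp_rot: [3.141, -0.001, 0.027]
contact_force: [0.4, 0.3, -3.1]
grip_width: 41.4
finger_force: 30.0
```

```bash
python3 -m creep '[{"hand":0,"tx":0,"ty":0,"tz":0.002,"spin":0},{"hand":0,"tx":0,"ty":0,"tz":0.002,"spin":0}]'|grep -E 'pos|contact'
python3 -m creep '[{"hand":0,"tx":0,"ty":0,"tz":0.0015,"spin":0}]'|grep -E 'pos|contact'
python3 -m creep '[{"hand":0,"tx":0,"ty":0,"tz":0.001,"spin":0},{"hand":0,"tx":0,"ty":0,"tz":0,"spin":0}]'|grep -E 'pos|contact'
```

```text
tool_pos: [493.2, -204.2, 66.0]
contact_force: [-0.3, 0.3, -3.3]
tool_pos: [493.1, -204.2, 64.5]
contact_force: [0.8, -0.2, -3.3]
tool_pos: [493.1, -204.1, 63.7]
contact_force: [-0.9, 0.6, -1.3]
```

Contact begins. A touch more until the force turns positive, then release.

```bash
python3 -m creep '[{"hand":0,"tx":0,"ty":0,"tz":0.0008,"spin":0},{"hand":0,"tx":0,"ty":0,"tz":0,"spin":0}]'|grep -E 'pos|contact'
python3 -m creep '[{"hand":0,"tx":0,"ty":0,"tz":0.0005,"spin":0},{"hand":0,"tx":0,"ty":0,"tz":0,"spin":0}]'|grep -E 'pos|contact'
```

```text
tool_pos: [493.1, -204.2, 63.6]
contact_force: [-2.4, 0.6, 6.6]
tool_pos: [493.1, -204.2, 63.6]
contact_force: [-4.1, 0.4, 10.2]
```

```bash
python3 -m creep '[{"hand":0.7,"tx":0,"ty":0,"tz":-0.001,"spin":0},{"hand":0.7,"tx":0,"ty":0,"tz":0,"spin":0},{"hand":0.7,"tx":0,"ty":0,"tz":0,"spin":0},{"hand":0.7,"tx":0,"ty":0,"tz":0,"spin":0}]'
python3 -m creep '[{"hand":0.7,"tx":0,"ty":0,"tz":-0.02,"spin":0},{"hand":0.7,"tx":0,"ty":0,"tz":-0.04,"spin":0},{"hand":0.7,"tx":0,"ty":0,"tz":-0.06,"spin":0},{"hand":0.7,"tx":0,"ty":0,"tz":-0.06,"spin":0},{"hand":0.7,"tx":-0.06,"ty":0.02,"tz":0,"spin":0}]'
python3 -m creep '[{"hand":0.7,"tx":-0.05,"ty":0.04,"tz":0,"spin":0},{"hand":0.7,"tx":0,"ty":0.06,"tz":0,"spin":0},{"hand":0.7,"tx":0,"ty":0.06,"tz":0,"spin":0},{"hand":0.7,"tx":0,"ty":0.0,"tz":0,"spin":0}]'
python3 - <<'E'
from h import *
c=cap('top'); s=cap('side'); np.savez('t9.npz',**c); np.savez('s9.npz',**s)
a=cv2.resize(c['color'][180:320,340:470],None,fx=3,fy=3); b=cv2.resize(s['color'][120:260,270:400],None,fx=3,fy=3)
cv2.imwrite('pics/c9.png',np.hstack([a,b])[:,:,::-1])
hsv=cv2.cvtColor(c['color'],cv2.COLOR_RGB2HSV)
bl=((hsv[...,0]>95)&(hsv[...,0]<125)&(hsv[...,1]>120)&(hsv[...,2]>40)).astype(np.uint8)
n,l,st,ce=cv2.connectedComponentsWithStats(bl[190:310,340:460])
for i in range(1,n):
    if st[i,4]>5: q=ce[i]+[340,190]; print(st[i],q.round(1),'z33',ray(c,*q,33)[:2].round(1),'z92',ray(c,*q,92)[:2].round(1))
print([proj(c,[492.6+dx,-203+dy,69]).round(1).tolist() for dx,dy in((58,21),(58,-21),(-58,-21),(-58,21))])
E
```

```text
time: 14.72
tool_pos: [493.0, -204.0, 63.0]
tcp_rot: [-3.142, 0.0, 0.027]
contact_force: [0.7, -1.1, 0.4]
grip_width: 64.1
finger_force: 0.0
time: 15.35
tool_pos: [438.2, -226.9, 248.3]
tcp_rot: [3.134, -0.011, 0.031]
contact_force: [-0.4, -2.1, -1.4]
grip_width: 64.3
finger_force: 0.0
time: 15.85
tool_pos: [388.9, -389.3, 242.3]
tcp_rot: [3.141, 0.0, 0.023]
contact_force: [0.3, 0.4, 0.5]
grip_width: 64.7
finger_force: 0.0
[24 17  5  8 24] [366.2 210.8] z33 [ 598. -110.] z92 [588.5 -99.7]
[ 34  34   4  56 136] [375.6 251.1] z33 [ 506.6 -130.4] z92 [ 502.3 -119. ]
[52 44  4  9 32] [393.7 237.7] z33 [ 537.8 -171.5] z92 [ 531.7 -157.8]
[70 46  6  6 27] [412.4 238.7] z33 [ 536.4 -213.6] z92 [ 530.4 -197.5]
[54 84  4 10 32] [395.2 278.5] z33 [ 446.7 -173.5] z92 [ 445.8 -159.6]
[84 88  1  6  6] [424.  280.5] z33 [ 444.  -237.2] z92 [ 443.2 -219.7]
[26 99  5  5 21] [368.2 290.8] z33 [ 418.2 -113.4] z92 [ 419.  -102.9]
[63 98 14  3 41] [409.3 289. ] z33 [ 424.5 -204.3] z92 [ 424.8 -188.7]
[[402.2, 230.4], [421.5, 230.8], [422.9, 284.7], [403.3, 284.2]]
```

View pics/c9.png

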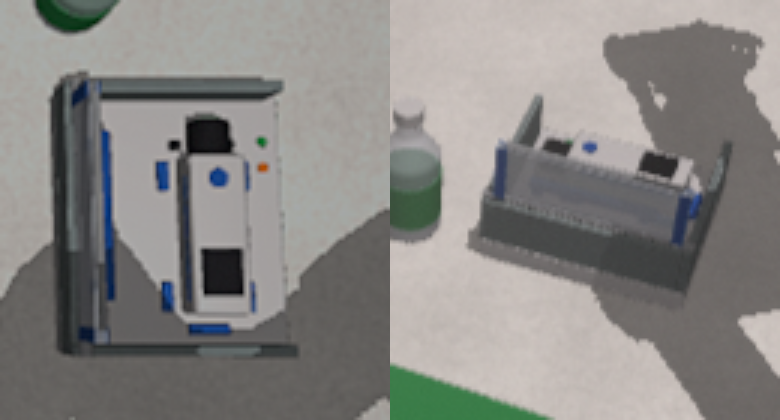

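The top view shows the meter's top face at crop (189–248, 153–312). That matches the projection of a meter lying flat and centred in the nest, with its nose at (208,135) between the black blocks. The cover is still folded, with the bar where it was, and the hand is clear. Handing in.

```bash
python3 -c "
from plant import close_job
print(close_job())"
```

```text
the job is handed in; nothing more can be done
None
```

I handed the job in at about 16 s of robot time: the cover is folded, and the meter lies flat and released in the nest with its nose to the black blocks. The arm kept clear of the bottle, mug and lens case; I couldn't see the pin under the meter, and the hand-in returned no verdict.

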